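# Index the carving head to the next flute

## Task

Bring the wooden bowl round for its next flute: pull the black knob on top of the blue index head up until its pin is clear of its hole, turn it clockwise to the next pin hole (between an eighth and a fifth of a turn on), and push it gently back down until the pin is in that hole and the knob sits fully home, then let go. The hole's exact place is not known, so feel for it with light pressure and never force the pin against the steel; leave the other things on the bench alone.

Things in the scene. Friction and masses are not known exactly. Their poses are not given: they have to be found in the camera images.
- head: The index head: a blue cast gearbox (116 x 104 mm) on a 170 x 130 mm foot bolted to the bench, with a 128 mm round steel plate on top (plate face 120 mm above the bench). Origin on the bench straight below the knob's axis; z up. A horizontal spindle on its -y side, geared 1:1 to the knob, carries a chuck and the bowl (126 mm wide, top at 138 mm, 110 to 184 mm to -y of the axis). Fixed.
- knob_axis (a point): Point on the knob's vertical axis, 134 mm above the bench: top of the rubber seat washer (33 mm) on which the knob's hub sits when home. On the plate, on the pin's circle 40 mm from this axis, lie two low steel shoes (12 mm high, 18 mm wide, smooth level faces 132 mm above the bench), each with one pin hole 8.5 mm square, 12 mm deep.
- home_hole (a point): Mouth of the hole in the fixed shoe, in which the pin starts: 40 mm from the axis, 30 deg counter-clockwise (from above) of the head's +x. The other shoe is clamped on by hand: its hole lies anywhere from 46 to 72 deg clockwise of this one; its face begins 31 deg before its hole and ends 28 deg past it. Between the shoes there is only the plate, 12 mm lower.
- knob: Black index knob. Origin on its axis at its hub's underside (134 mm above the bench when home); z up; x along the bar grip, towards the steel index arm. Hub 42 mm wide, 18 mm high; on it an upright bar grip 56 mm long, 13 mm thick, 32 mm high (18 to 50 mm above the origin), pinched from above across its thickness. The arm (14 mm wide) ends in a 17 mm round housing over the pin, 18 mm high.
- grip (a point): Point on the knob's axis inside the bar grip, 36 mm above the knob's origin (14 mm below the top of the bar): 170 mm above the bench when home.
- pull (a joint): How far the knob is out, in m: 0 = home, hub on its washer; 0.016 = fully out, at its stop. It drags: 5 to 6 N lifts it, 1 to 2 N pushes it down; it stays where left. Above 0.010 the pin is clear of the shoes' faces. On a face the pin touches at 0.010 and its spring is used up at 0.005, where the knob stops hard; only over a hole does it go on down to 0.
- turn (a joint): Turn of the knob in rad, positive clockwise seen from above, 0 in the middle of the starting hole. Drag about 0.12 N m. With the pin in a hole it can rock only about 0.02 rad to either side. The next hole lies somewhere from 0.80 to 1.26 and is not measured. Over it, the sprung pin snaps down and the knob turns no further.
- index_pin: Steel index pin, 7 mm thick, its nose flat with a slight bevel, upright under the end of the knob's arm, 40 mm from the axis. Origin at the tip of its nose, 12 mm below the knob's underside when not pressed in. It springs up into the arm by at most 5 mm: 1.05 N to begin, then 0.7 N per mm.
- gouge_wide: Carving gouge with a 22 mm wide blade and a light wooden handle, about 240 mm long, lying near the head on the robot's side. Leave alone.
- gouge_narrow: Carving gouge with a 10 mm wide blade, about 230 mm long, lying near the head on its left. Leave alone.
- wedge: Small flat wooden block, 90 x 32 x 14 mm, lying beyond the head. Leave alone.
- mallet: Round carver's mallet, 255 mm long, lying on the right. Leave alone.
- small_bowl: Finished small wooden bowl, 112 mm wide and 52 mm high, origin under its centre. Leave alone.
- bowl_blank: Round wooden disc, 120 mm wide and 45 mm high, origin under its centre. Leave alone.
- slip_stone: Sharpening stone on a dark wooden base, 110 x 42 x 24 mm. Leave alone.

How it is judged (in metres and radians):
On the way, in this order (a step that is already met when the one before it is completed fails the run):
1. the knob is pulled up, without being turned, until its pin is clear of the hole it was in (value of joint pull above 0.0102 m and value of joint turn between -0.15 and 0.15 rad), for 0.1 s.
2. the knob, still out, is turned clockwise towards the next hole (value of joint pull above 0.004 m and value of joint turn above 0.7 rad), for 0.1 s.
At the end, for the whole second after the job is handed in: The knob is home to within 2 mm with its pin in the next hole, between 0.76 and 1.30 rad clockwise of the start, and at rest (value of joint pull below 0.002 m and value of joint turn between 0.76 and 1.3 rad and velocity of joint turn between -0.05 and 0.05 rad/s and velocity of joint pull between -0.01 and 0.01 m/s); the robot touches nothing.
It fails at once if the index pin is forced: pressed or dragged against anything with more than 25 N (contact force between index_pin and anything else above 25 N).
It fails at once if the knob is rammed onto its seat with more than 60 N (contact force between knob and head above 60 N).
It fails at once if another thing on the bench is moved by more than 20 mm (distance of any of gouge_wide, gouge_narrow, wedge, mallet, small_bowl, bowl_blank, slip_stone from where it was at the start of the episode above 0.02 m).
It also fails if it takes over 53 s, if anything falls off the work surface, if the arm or the gripper's body presses on something with over 40 N, if the wrist force passes 120 N, or if a joint passes its speed limit or range.

## Robot

A 7-joint arm with a two-finger parallel gripper is mounted at the origin on the work surface. World frame = base frame: x ahead of the robot, y to its left, z up, the work surface at z = 0. Lengths are in mm, angles in rad, forces in N, time in s.
With the tool pointing down it reaches from about 400 to 875 mm from the base axis. Payload 4.4 kg.
Tool frame: the origin (TCP) lies between the finger pads; the fingertips stand 22 mm ahead of it and the grasp point (between the pads) lies 3 mm ahead of it; z points along the fingers, y is the line along which they close (so a half turn about z gives the same grasp; the last joint's range is limited). The gripper opens to 85 mm and grips with 20 to 120 N. Pads are 22 mm wide; open, the fingers measure 114 mm over their backs; the gripper's body (76 mm by 85 mm) begins 54 mm behind the grasp point. The pads swing forward as they close: fully open they stand 13 mm farther back than shut.
Start: joints at [-1.249, 0.628, 0.038, 1.517, -0.027, 0.996, -0.02], TCP at [245.778, 601.756, 253.313] pointing down, gripper open.
Joint ranges: [-3.06, 3.06], [-0.37, 2.12], [-1.25, 1.32], [0.18, 2.47], [-1.1, 4.24], [0.23, 1.98], [-2.94, 2.94]. Speed limits (rad/s): [2.57, 2.57, 3.14, 3.14, 3.14, 3.14, 3.14].

## Interface

Orientations are given as [roll, pitch, yaw] about the fixed x, y, z axes, in that order (R = Rz(yaw) Ry(pitch) Rx(roll)).
In Python, from cell import ctrl gives the robot as it stands.
- The arm moves only by the tool step_arm, never from a script. Its argument "plan" is a list of rows, each an object of numbers: "dx", "dy", "dz": the shift along the tool's x, y, z scaled (see below); "ax", "ay", "az": the turn, a rotation vector about the tool's x, y, z scaled (see below); "gripper": the opening, from 0 (shut) to 1 (fully open). A call has 1 to 20 rows; each row shifts and turns the commanded pose from where the row before left it, along the tool's axes as they then stand; what a row does not reach is not made up. The controller multiplies each number of a shift by 0.3 m and each number of a turn by 90 degrees. A row lasts 1/8 s, in which the tool goes at most 62.5 mm and 10.7 degrees, less where a joint would pass 70% of its speed; a pose out of reach is approached as far as the arm can. A call with a number of a shift or a turn outside -1 to 1 is refused whole. A call with a gripper value outside its range is refused whole. The fingers move at their own pace and stop on an object; the grip force is fixed at half the most. Time passes only in rows, so rows that do not move let the fingers close. It gives the time, the measured TCP pose, the force, the opening and the grip force at its end, in the units of the state.
- ctrl.read_state(): the state, without advancing time (a new reading comes with each control period).
- ctrl.get_image(name): name is "scene" or "side" or "wrist"; returns a dict with "color" (480x640x3 uint8, red, green, blue), "range_z" (480x640 float32, mm along the optical axis (not along the pixel's ray), 0 where there is no reading), "fx", "fy", "cx", "cy" (pixels), "T" (4x4, takes a point from camera to world coordinates); the wrist camera has in their place "T_tool_cam" (4x4, takes a point from camera to tool coordinates, whose origin is the TCP and whose axes are the flange's). Camera axes: x right, y down, z forward; pixel columns grow to the right and rows downward; lengths in mm; the calibration is good to about 2 mm. A picture is of the moment at which its call begins: read the wrist's pose just before it.
- ctrl.finish_job(): hands the job in; it is judged then, once.
The state is a dict: "clock": time; "qpos": joint angles; "qd": joint speeds; "tau": joint torques, N m; "eef_pos": TCP position; "tool_rot": TCP orientation; "force": force on the tool from outside, world axes, zero at the start; "torque": the same for the moment, N m; "width": finger opening in mm; "gripper_force": force on a finger pad.
Only numpy, scipy, OpenCV 4.12 (cv2) and the standard library are available. Lean on these libraries where they do the work, as an engineer would, in place of code of your own. Each camera call takes 0.05 s, during which the arm holds its last target. There are 200 camera calls.

## Working session

There is one attempt and no reset: what is moved stays moved. The work goes in short steps, Python scripts to look and compute and a tool call to move; the robot and the scene stay as the last step left them, time stands still between calls to the robot, and variables do not carry over. Pictures are saved under pics/ and viewed, at most 10 in all, crops included, and the job is handed in when it is done.

Besides the shell and the picture viewer there is one more tool, called after ">>>" as name(argument=value, ...), one argument or row to a line, values as JSON. step_arm: Moves the arm, as the interface text tells. Shifts and turns lie within -1 to 1; 1 stands for 0.3 m of shift or 90 degrees of turn. Its arguments: {"type":"object","properties":{"plan":{"type":"array"}},"required":["plan"]}

```bash
mkdir -p pics; cat > h.py <<'E'
import numpy as np,cv2
from cell import ctrl
from scipy.spatial.transform import Rotation as R
def save(n,im): cv2.imwrite('pics/'+n+'.png',cv2.cvtColor(im,cv2.COLOR_RGB2BGR))
def Tof(n,im,st):
    if n!='wrist': return np.array(im['T'])
    T=np.eye(4);T[:3,:3]=R.from_euler('xyz',st['tool_rot']).as_matrix();T[:3,3]=st['eef_pos']
    return T@np.array(im['T_tool_cam'])
def ray(im,T,u,v,z):
    d=T[:3,:3]@np.array([(u-im['cx'])/im['fx'],(v-im['cy'])/im['fy'],1]);o=T[:3,3]
    return o+d*(z-o[2])/d[2]
def cloud(im,T):
    v,u=np.mgrid[:480,:640];z=im['range_z']
    p=np.stack([(u-im['cx'])/im['fx']*z,(v-im['cy'])/im['fy']*z,z],-1)
    return p@T[:3,:3].T+T[:3,3]
E
python3 - <<'E'
from h import *
st=ctrl.read_state();print(st)
for n in('scene','side'):
    im=ctrl.get_image(n);save(n,im['color'])
    T=Tof(n,im,st);P=cloud(im,T);print(n,T[:3,3],(im['range_z']>0).mean())
    np.savez(n,**{k:np.array(im[k]) for k in im})
E
```

```text
{'clock': 0.0, 'qpos': array([-1.24880775,  0.62936   ,  0.03842992,  1.51837991, -0.02699992,
        0.99626046, -0.02001965]), 'qd': array([ 0.0011219 , -0.00043999,  0.00012479, -0.00028704,  0.00244325,
        0.00217132, -0.00149387]), 'tau': array([ 1.46553855e-03, -5.63408482e+01,  1.22683804e+00, -1.93445528e+01,
        1.11808564e-02,  1.03093174e-02, -1.41001843e-05]), 'eef_pos': array([245.53997764, 601.21376953, 252.37600955]), 'tool_rot': array([-3.13970268e+00,  1.87536723e-05,  2.75379395e+00]), 'force': array([ 0.71979744, -0.22948571,  0.5426168 ]), 'torque': array([-0.03505346, -0.04893142, -0.01559419]), 'gripper_force': 0.0, 'width': 85.39570133679054}
scene [1532.00462246  264.76493023  778.83248954] 0.9958951822916666
side [  472.64717694 -1073.84969178   800.63005829] 0.9959440104166667
```

View pics/scene.png

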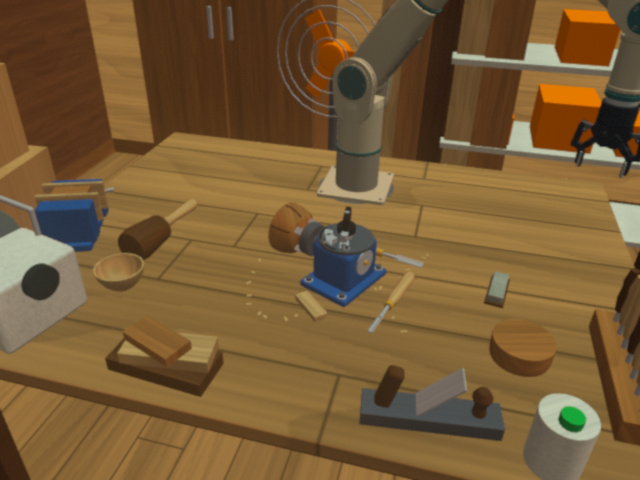

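View pics/side.png

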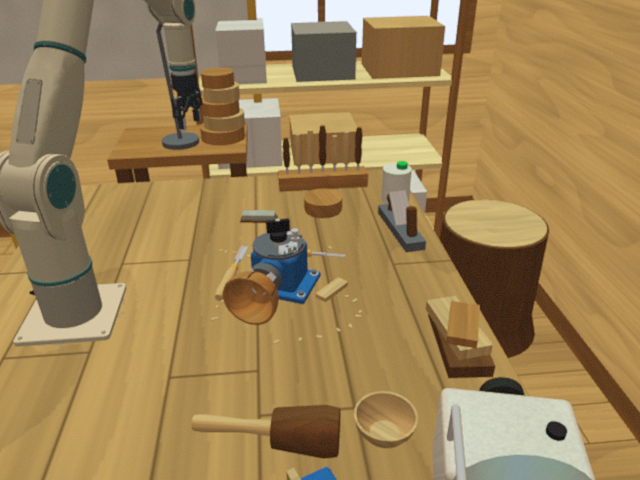

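The scene view shows the head with its knob at about (347,218), and the side view shows it at about (278,228). The bowl points towards the robot's right. Next I measure both from the range data.

```bash
python3 - <<'E'
from h import *
for n,(u,v) in {'scene':(347,230),'side':(278,240)}.items():
    im=np.load(n+'.npz');P=cloud(im,im['T']);c=im['color'].astype(int)
    w=np.zeros((480,640),bool);w[v-45:v+70,u-60:u+60]=1
    dark=w&(c.max(-1)<60)&(P[...,2]>140)&(P[...,2]<192)
    q=P[dark];top=q[q[:,2]>172]
    print(n,'dark',len(q),q.mean(0),'z',np.percentile(q[:,2],[2,98]),'top',len(top),top.mean(0))
    r=cv2.minAreaRect(top[:,:2].astype(np.float32));print(r)
    blue=w&(c[...,2]-c[...,0]>50)&(P[...,2]>0)&(P[...,2]<130)
    b=P[blue];print('blue',len(b),cv2.minAreaRect(b[:,:2].astype(np.float32)))
    pl=w&(abs(P[...,2]-120)<4);b=P[pl];print('plate',len(b),cv2.minEnclosingCircle(b[:,:2].astype(np.float32)))
E
```

```text
scene dark 213 [506.79687195  72.65035306 159.73746445] z [140.73203669 183.69751224] top 56 [510.37750171  72.74551596 179.81107049]
((498.9356689453125, 72.09744262695312), (51.169647216796875, 10.728056907653809), 1.9835845232009888)
blue 734 ((530.4283447265625, 84.75712585449219), (103.71563720703125, 200.10499572753906), 22.039125442504883)
plate 1046 ((464.84405517578125, 27.210325241088867), 116.6395492553711)
side dark 385 [490.82576423  59.54101397 163.52008265] z [141.68628348 183.9602063 ] top 120 [491.05552769  62.60367169 178.96085968]
((491.298583984375, 64.848876953125), (52.90501403808594, 16.497671127319336), 9.691165924072266)
blue 1384 ((528.194580078125, 18.56011962890625), (170.85293579101562, 154.08189392089844), 24.147716522216797)
plate 799 ((461.6592712402344, 1.558880090713501), 122.81632232666016)
```

>>> step_arm(
  plan=[
    {"dx": -0.12,"dy": -0.111,"dz": -0.022,"gripper": 1},
    {"dx": -0.12,"dy": -0.111,"dz": -0.022,"gripper": 1},
    {"dx": -0.12,"dy": -0.111,"dz": -0.022,"gripper": 1},
    {"dx": -0.12,"dy": -0.111,"dz": -0.022,"gripper": 1},
    {"dx": -0.12,"dy": -0.111,"dz": -0.022,"gripper": 1},
    {"dx": -0.12,"dy": -0.111,"dz": -0.022,"gripper": 1},
    {"dx": -0.12,"dy": -0.111,"dz": -0.022,"gripper": 1},
    {"dx": -0.12,"dy": -0.111,"dz": -0.022,"gripper": 1},
    {"dx": -0.12,"dy": -0.111,"dz": -0.022,"gripper": 1},
    {"dx": -0.12,"dy": -0.111,"dz": -0.022,"gripper": 1},
    {"dx": -0.12,"dy": -0.111,"dz": -0.022,"gripper": 1},
    {"dx": -0.12,"dy": -0.111,"dz": -0.022,"gripper": 1},
    {"az": -0.084,"gripper": 1},
    {"az": -0.084,"gripper": 1},
    {"az": -0.084,"gripper": 1},
    {"az": -0.084,"gripper": 1},
    {"gripper": 1},
    {"gripper": 1},
  ],
)

```text
invalid input
```

```bash
python3 - <<'E'
from h import *
st=ctrl.read_state();print(st['clock'],st['qpos'],st['eef_pos'],st['tool_rot'],st['force'])
n='wrist';im=ctrl.get_image(n);save(n,im['color'])
T=Tof(n,im,st);P=cloud(im,T);c=im['color'].astype(int)
np.savez('wrist',P=P,c=c,T=T)
print(T)
near=np.hypot(P[...,0]-495,P[...,1]-68)<90
b=near&(abs(P[...,2]-184)<5);q=P[b]
print(len(q),q.mean(0),cv2.minAreaRect(q[:,:2].astype(np.float32)), np.argwhere(b).mean(0))
E
```

```text
0.1 [-1.24880847  0.62923237  0.03844371  1.51827268 -0.02698973  0.99634653
 -0.02003265] [245.56194221 601.24812417 252.49330846] [-3.13985182e+00  2.50268371e-05  2.75377849e+00] [-0.50247099  0.07971778  0.75570777]
[[ 3.77931257e-01  8.74663580e-01  3.03531855e-01  1.67112243e+02]
 [ 9.25832917e-01 -3.56627947e-01 -1.25099626e-01  6.33319620e+02]
 [-1.17214454e-03  3.28298841e-01 -9.44573182e-01  3.73184845e+02]
 [ 0.00000000e+00  0.00000000e+00  0.00000000e+00  1.00000000e+00]]
0 [nan nan nan] ((0.0, 0.0), (0.0, 0.0), 0.0) [nan nan]<stdin>:9: RuntimeWarning: Mean of empty slice.
  ret = um.true_divide(
```

View pics/wrist.png

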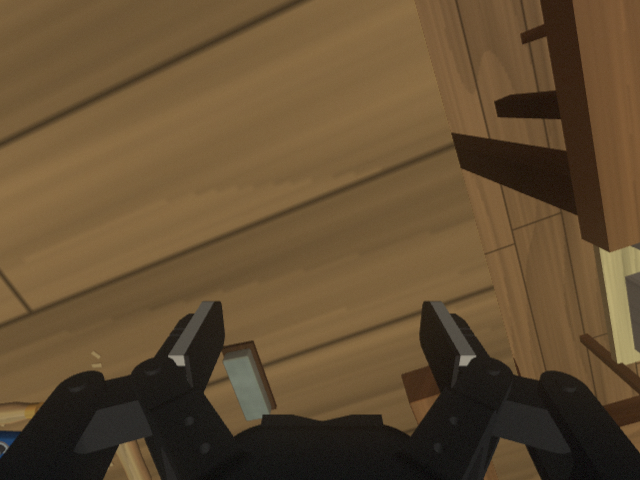

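The plan was refused, probably because every row needs all the keys. This wrist view is still from the start pose, so the knob isn't in it. I'll resend with all keys filled in.

>>> step_arm(
  plan=[
    {"dx": -0.12,"dy": -0.111,"dz": -0.022,"ax": 0,"ay": 0,"az": 0,"gripper": 1},
    {"dx": -0.12,"dy": -0.111,"dz": -0.022,"ax": 0,"ay": 0,"az": 0,"gripper": 1},
    {"dx": -0.12,"dy": -0.111,"dz": -0.022,"ax": 0,"ay": 0,"az": 0,"gripper": 1},
    {"dx": -0.12,"dy": -0.111,"dz": -0.022,"ax": 0,"ay": 0,"az": 0,"gripper": 1},
    {"dx": -0.12,"dy": -0.111,"dz": -0.022,"ax": 0,"ay": 0,"az": 0,"gripper": 1},
    {"dx": -0.12,"dy": -0.111,"dz": -0.022,"ax": 0,"ay": 0,"az": 0,"gripper": 1},
    {"dx": -0.12,"dy": -0.111,"dz": -0.022,"ax": 0,"ay": 0,"az": 0,"gripper": 1},
    {"dx": -0.12,"dy": -0.111,"dz": -0.022,"ax": 0,"ay": 0,"az": 0,"gripper": 1},
    {"dx": -0.12,"dy": -0.111,"dz": -0.022,"ax": 0,"ay": 0,"az": 0,"gripper": 1},
    {"dx": -0.12,"dy": -0.111,"dz": -0.022,"ax": 0,"ay": 0,"az": 0,"gripper": 1},
    {"dx": -0.12,"dy": -0.111,"dz": -0.022,"ax": 0,"ay": 0,"az": 0,"gripper": 1},
    {"dx": -0.12,"dy": -0.111,"dz": -0.022,"ax": 0,"ay": 0,"az": 0,"gripper": 1},
    {"dx": 0,"dy": 0,"dz": 0,"ax": 0,"ay": 0,"az": -0.084,"gripper": 1},
    {"dx": 0,"dy": 0,"dz": 0,"ax": 0,"ay": 0,"az": -0.084,"gripper": 1},
    {"dx": 0,"dy": 0,"dz": 0,"ax": 0,"ay": 0,"az": -0.084,"gripper": 1},
    {"dx": 0,"dy": 0,"dz": 0,"ax": 0,"ay": 0,"az": -0.084,"gripper": 1},
    {"dx": 0,"dy": 0,"dz": 0,"ax": 0,"ay": 0,"az": 0,"gripper": 1},
    {"dx": 0,"dy": 0,"dz": 0,"ax": 0,"ay": 0,"az": 0,"gripper": 1},
  ],
)

```text
clock: 2.4
eef_pos: [494.5, 68.4, 332.4]
tool_rot: [-3.142, -0.0, -3.004]
force: [0.7, -0.3, -0.5]
width: 85.6
gripper_force: 0.0
```

```bash
cat > look.py <<'E'
from h import *
import sys
st=ctrl.read_state();print(st['clock'],st['qpos'],st['eef_pos'],st['tool_rot'],st['force'])
n='wrist';im=ctrl.get_image(n);save(sys.argv[1],im['color'])
T=Tof(n,im,st);P=cloud(im,T);c=im['color'].astype(int)
np.savez(sys.argv[1],P=P,c=c,T=T,K=[im[k] for k in('fx','fy','cx','cy')])
near=np.hypot(P[...,0]-495,P[...,1]-68)<100
b=near&(abs(P[...,2]-184)<4)&(c.max(-1)<90);q=P[b]
print(len(q),q.mean(0),cv2.minAreaRect(q[:,:2].astype(np.float32)), np.argwhere(b).mean(0))
E
python3 look.py w1
```

```text
2.4 [-0.22546755  0.32190896  0.04290505  1.82013769 -0.01613718  1.00015514
  1.53244827] [494.49326082  68.36865499 332.3992965 ] [-3.14158944e+00 -2.73848204e-04 -3.00389792e+00] [ 0.65946261 -0.33056797 -0.51211029]
911 [488.15592817  68.04989428 183.5183299 ] ((489.7357177734375, 68.27327728271484), (55.32509994506836, 12.986224174499512), 4.840035915374756) [213.73435785 322.39077936]
```

View pics/w1.png

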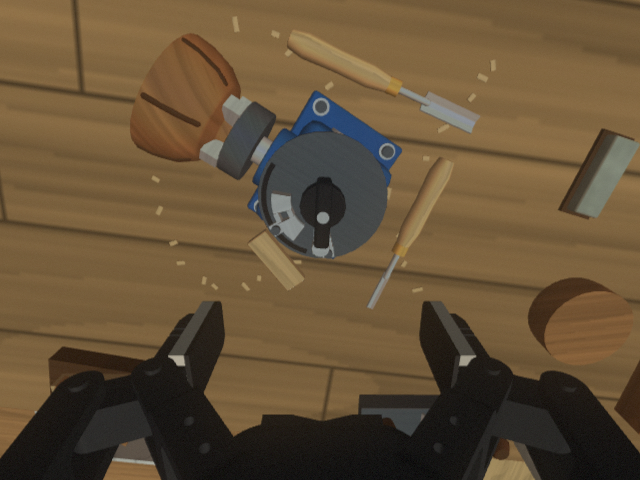

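The view shows the knob's bar at (323,205), the pin housing at (322,250), and the loose shoe at its clockwise side around (285,215). I'll enlarge that area to measure the hole.

```bash
python3 - <<'E'
import cv2
a=cv2.imread('pics/w1.png')[170:270,245:375];cv2.imwrite('pics/w1c.png',cv2.resize(a,None,fx=6,fy=6,interpolation=cv2.INTER_CUBIC))
E
```

```text
(no output)
```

View pics/w1c.png

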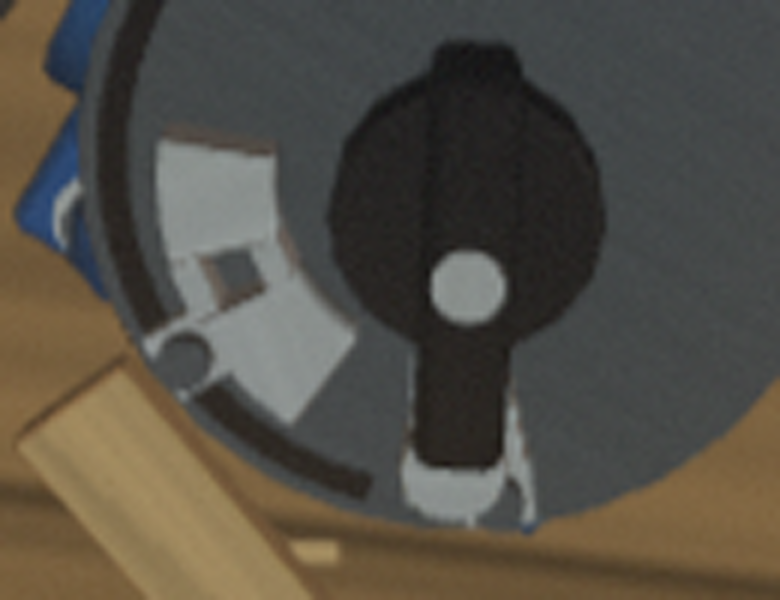

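The hole's mouth is at crop (234,274), which is pixel (284.0,215.7).

```bash
python3 - <<'E'
from h import *
d=np.load('w1.npz');T=d['T'];im=dict(zip(('fx','fy','cx','cy'),d['K']))
P,c=d['P'],d['c']
for uv in((284.0,215.7),):
  h=ray(im,T,*uv,132)
  for ax in((489.7,68.3),):
    v=h[:2]-ax;print(h,np.hypot(*v),np.degrees(np.arctan2(v[1],v[0])), 4.84-np.degrees(np.arctan2(v[1],v[0])))
# plate circle
m=(abs(P[...,2]-120)<3)&(np.hypot(P[...,0]-490,P[...,1]-68)<75)&(abs(c[...,0]-c[...,2])<30)
print(cv2.minEnclosingCircle(P[m][:,:2].astype(np.float32)))
# hub circle at z152
# grey index dot / bar end rays at z=184
for uv in((245+432/6,170+45/6),(245+520/6,170+45/6)): print(ray(im,T,*uv,184))
E
```

```text
[509.64901282  33.80151757 132.        ] 39.85107780942824 -59.9610217133511 64.8010217133511
((490.3399658203125, 68.50740814208984), 63.94966125488281)
[459.21544248  59.78843539 184.        ]
[457.64512941  71.10192686 184.        ]
```

>>> step_arm(
  plan=[
    {"dx": 0.015,"dy": 0,"dz": 0,"ax": 0,"ay": 0,"az": 0.034,"gripper": 1},
    {"dx": 0,"dy": 0,"dz": 0.1,"ax": 0,"ay": 0,"az": 0,"gripper": 0.7},
    {"dx": 0,"dy": 0,"dz": 0.1,"ax": 0,"ay": 0,"az": 0,"gripper": 0.5},
    {"dx": 0,"dy": 0,"dz": 0.1,"ax": 0,"ay": 0,"az": 0,"gripper": 0.5},
    {"dx": 0,"dy": 0,"dz": 0.1,"ax": 0,"ay": 0,"az": 0,"gripper": 0.5},
    {"dx": 0,"dy": 0,"dz": 0.06,"ax": 0,"ay": 0,"az": 0,"gripper": 0.5},
    {"dx": 0,"dy": 0,"dz": 0.02,"ax": 0,"ay": 0,"az": 0,"gripper": 0.5},
    {"dx": 0,"dy": 0,"dz": 0,"ax": 0,"ay": 0,"az": 0,"gripper": 0.5},
    {"dx": 0,"dy": 0,"dz": 0,"ax": 0,"ay": 0,"az": 0,"gripper": 0.5},
  ],
)

```text
clock: 3.58
eef_pos: [490.7, 68.0, 189.3]
tool_rot: [3.141, 0.002, -3.055]
force: [0.1, 0.5, 0.1]
width: 42.8
gripper_force: 0.0
```

```bash
python3 look.py w2
```

```text
3.575 [-0.22212238  0.50303123  0.03977542  2.01093648 -0.03270724  0.62656892
  1.49631555] [490.72729361  67.97622703 189.27929557] [ 3.14142192e+00  1.63504453e-03 -3.05526975e+00] [0.07395719 0.49299995 0.07633148]
3882 [486.22048817  67.88116003 183.69885806] ((485.752197265625, 66.74848175048828), (53.80091857910156, 51.69198226928711), 52.43574142456055) [312.76764554 322.47630088]
```

```bash
python3 - <<'E'
from h import *
d=np.load('w2.npz');P,c=d['P'],d['c']
b=((abs(P[...,2]-184)<3)&(np.abs(P[...,1]-68)<14)&(np.abs(P[...,0]-490)<40)&(c.max(-1)<100)).astype(np.uint8)
b=cv2.morphologyEx(b,cv2.MORPH_OPEN,np.ones((3,3)))
n,l,s,_=cv2.connectedComponentsWithStats(b)
for i in range(1,n):
  if s[i,4]>100:
    q=P[l==i][:,:2].astype(np.float32);print(s[i],cv2.minAreaRect(q))
E
```

```text
[ 308  259   31  115 2927] ((489.9156188964844, 68.35405731201172), (56.3142204284668, 12.86681079864502), 4.565323829650879)
```

View pics/w2.png

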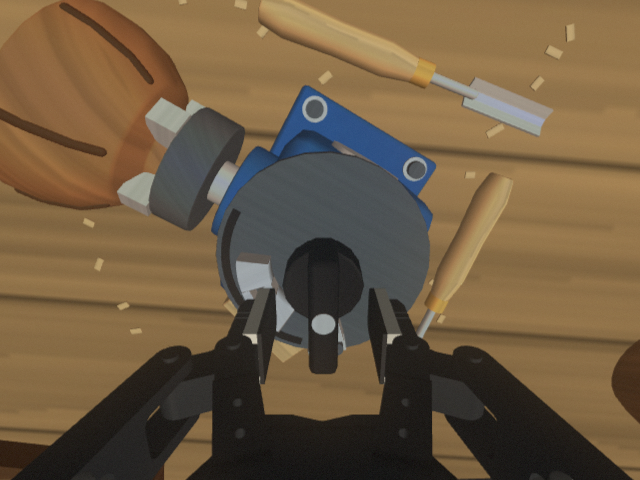

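The bar sits centred between the fingers at about (323,310). I'll go down and grip.

>>> step_arm(
  plan=[
    {"dx": 0.003,"dy": 0.001,"dz": 0.02,"ax": 0,"ay": 0,"az": 0.004,"gripper": 0.5},
    {"dx": 0,"dy": 0,"dz": 0.019,"ax": 0,"ay": 0,"az": 0,"gripper": 0.4},
    {"dx": 0,"dy": 0,"dz": 0,"ax": 0,"ay": 0,"az": 0,"gripper": 0.25},
    {"dx": 0,"dy": 0,"dz": 0,"ax": 0,"ay": 0,"az": 0,"gripper": 0.15},
    {"dx": 0,"dy": 0,"dz": 0,"ax": 0,"ay": 0,"az": 0,"gripper": 0},
    {"dx": 0,"dy": 0,"dz": 0,"ax": 0,"ay": 0,"az": 0,"gripper": 0},
    {"dx": 0,"dy": 0,"dz": 0,"ax": 0,"ay": 0,"az": 0,"gripper": 0},
    {"dx": 0,"dy": 0,"dz": 0,"ax": 0,"ay": 0,"az": 0,"gripper": 0},
  ],
)

```text
clock: 4.62
eef_pos: [489.1, 68.3, 176.8]
tool_rot: [3.141, -0.0, -3.061]
force: [-0.5, 2.0, -0.9]
width: 11.9
gripper_force: 58.6
```

```bash
cat > s.py <<'E'
from h import *
s=ctrl.read_state();np.set_printoptions(precision=3,suppress=True)
print(s['clock'],s['eef_pos'],'yaw',np.degrees(s['tool_rot'][2])%360,'F',s['force'],'M',s['torque'],s['width'],s['gripper_force'],s['qpos'])
E
python3 s.py
```

```text
4.625 [489.075  68.303 176.774] yaw 184.61363271379608 F [-0.485  1.972 -0.919] M [0.411 0.154 0.058] 11.889127652874965 58.58363091945648 [-0.223  0.522  0.039  2.025 -0.036  0.595  1.492]
```

>>> step_arm(
  plan=[
    {"dx": 0,"dy": 0,"dz": -0.015,"ax": 0,"ay": 0,"az": 0,"gripper": 0},
    {"dx": 0,"dy": 0,"dz": -0.015,"ax": 0,"ay": 0,"az": 0,"gripper": 0},
    {"dx": 0,"dy": 0,"dz": -0.015,"ax": 0,"ay": 0,"az": 0,"gripper": 0},
    {"dx": 0,"dy": 0,"dz": 0,"ax": 0,"ay": 0,"az": 0,"gripper": 0},
    {"dx": 0,"dy": 0,"dz": 0,"ax": 0,"ay": 0,"az": 0,"gripper": 0},
    {"dx": 0,"dy": 0,"dz": 0,"ax": 0,"ay": 0,"az": 0,"gripper": 0},
  ],
)

```text
clock: 5.38
eef_pos: [489.1, 68.2, 190.5]
tool_rot: [3.141, -0.0, -3.061]
force: [-2.3, 3.0, 1.8]
width: 11.9
gripper_force: 59.5
```

```bash
python3 s.py
```

```text
5.375 [489.069  68.223 190.539] yaw 184.6064261376356 F [-2.277  2.953  1.79 ] M [0.711 0.501 0.032] 11.881062418285401 59.455724358558655 [-0.224  0.5    0.042  2.012 -0.034  0.63   1.491]
```

```bash
cat > z.py <<'E'
from h import *
# heights of hub rim / housing above the bench, seen by all cameras
st=ctrl.read_state();th=st['tool_rot'][2]+np.pi
for n in('wrist','scene'):
    im=ctrl.get_image(n);P=cloud(im,Tof(n,im,st))
    for r,t in((40,th),(17,th+1.57),(17,th-1.57),(17,th+np.pi)):
        x=489.9+r*np.cos(t);y=68.35+r*np.sin(t)
        m=(np.hypot(P[...,0]-x,P[...,1]-y)<(5 if n=='wrist' else 8))&(P[...,2]>100)&(P[...,2]<172)
        print(n,r,round(np.degrees(t)),m.sum(),np.percentile(P[m][:,2],[20,50,95]) if m.any() else '')
E
python3 z.py
```

```text
wrist 40 5 0 
wrist 17 95 127 [119.73111558 120.45196424 166.5161304 ]
wrist 17 -85 112 [119.8772694  120.6400372  166.35102092]
wrist 17 185 335 [119.81985479 120.63922712 149.0435409 ]
scene 40 5 48 [130.54041363 141.75060037 165.54955363]
scene 17 95 42 [119.40651015 132.168343   165.12004269]
scene 17 -85 29 [118.04394456 120.495142   165.73268295]
scene 17 185 0
```

The hub top is at 166 mm, so the knob came up with the grip. Now I turn it clockwise to about 58 degrees.

>>> step_arm(
  plan=[
    {"dx": 0,"dy": 0,"dz": 0,"ax": 0,"ay": 0,"az": 0.05,"gripper": 0},
    {"dx": 0,"dy": 0,"dz": 0,"ax": 0,"ay": 0,"az": 0.08,"gripper": 0},
    {"dx": 0,"dy": 0,"dz": 0,"ax": 0,"ay": 0,"az": 0.08,"gripper": 0},
    {"dx": 0,"dy": 0,"dz": 0,"ax": 0,"ay": 0,"az": 0.08,"gripper": 0},
    {"dx": 0,"dy": 0,"dz": 0,"ax": 0,"ay": 0,"az": 0.08,"gripper": 0},
    {"dx": 0,"dy": 0,"dz": 0,"ax": 0,"ay": 0,"az": 0.08,"gripper": 0},
    {"dx": 0,"dy": 0,"dz": 0,"ax": 0,"ay": 0,"az": 0.08,"gripper": 0},
    {"dx": 0,"dy": 0,"dz": 0,"ax": 0,"ay": 0,"az": 0.08,"gripper": 0},
    {"dx": 0,"dy": 0,"dz": 0,"ax": 0,"ay": 0,"az": 0.03,"gripper": 0},
    {"dx": 0,"dy": 0,"dz": 0,"ax": 0,"ay": 0,"az": 0,"gripper": 0},
    {"dx": 0,"dy": 0,"dz": 0,"ax": 0,"ay": 0,"az": 0,"gripper": 0},
  ],
)

```text
clock: 6.85
eef_pos: [489.7, 69.5, 190.3]
tool_rot: [3.14, -0.001, 2.217]
force: [0.1, 5.9, -1.0]
width: 12.1
gripper_force: 59.2
```

```bash
python3 s.py;python3 z.py
```

```text
6.85 [489.67   69.498 190.325] yaw 127.04776337112838 F [ 0.132  5.894 -0.999] M [ 1.402  0.118 -0.061] 12.084461959316107 59.19221520423889 [-0.429  0.522  0.336  2.017 -0.279  0.645  0.737]
wrist 40 307 0 
wrist 17 397 103 [119.88017367 120.5963586  166.11042726]
wrist 17 217 117 [119.76840857 120.28897732 166.07349942]
wrist 17 487 316 [119.79096841 120.58408027 134.76161598]
scene 40 307 58 [131.63205258 149.67905419 165.52679106]
scene 17 397 106 [124.0907254  147.5017232  168.07125449]
scene 17 217 0 
scene 17 487 16 [117.9533619  120.80262712 140.89679935]
```

>>> step_arm(
  plan=[
    {"dx": 0.0013,"dy": 0.0027,"dz": 0.005,"ax": 0,"ay": 0,"az": 0,"gripper": 0},
    {"dx": 0,"dy": 0,"dz": 0.005,"ax": 0,"ay": 0,"az": 0,"gripper": 0},
    {"dx": 0,"dy": 0,"dz": 0.004,"ax": 0,"ay": 0,"az": 0,"gripper": 0},
    {"dx": 0,"dy": 0,"dz": 0.003,"ax": 0,"ay": 0,"az": 0,"gripper": 0},
    {"dx": 0,"dy": 0,"dz": 0,"ax": 0,"ay": 0,"az": 0,"gripper": 0},
    {"dx": 0,"dy": 0,"dz": 0,"ax": 0,"ay": 0,"az": 0,"gripper": 0},
  ],
)

```text
clock: 7.7
eef_pos: [489.7, 69.6, 185.3]
tool_rot: [3.141, -0.001, 2.217]
force: [-0.8, 5.9, 3.1]
width: 11.7
gripper_force: 59.7
```

```bash
python3 s.py
```

```text
7.7 [489.682  69.617 185.272] yaw 127.02535059564764 F [-0.834  5.919  3.143] M [ 1.232  0.367 -0.006] 11.688122456459165 59.65942561626434 [-0.426  0.53   0.332  2.021 -0.284  0.633  0.74 ]
```

>>> step_arm(
  plan=[
    {"dx": 0,"dy": 0,"dz": 0,"ax": 0,"ay": 0,"az": 0.014,"gripper": 0},
    {"dx": 0,"dy": 0,"dz": 0,"ax": 0,"ay": 0,"az": 0.014,"gripper": 0},
    {"dx": 0,"dy": 0,"dz": 0,"ax": 0,"ay": 0,"az": 0.014,"gripper": 0},
    {"dx": 0,"dy": 0,"dz": 0,"ax": 0,"ay": 0,"az": 0.014,"gripper": 0},
    {"dx": 0,"dy": 0,"dz": 0,"ax": 0,"ay": 0,"az": 0,"gripper": 0},
    {"dx": 0,"dy": 0,"dz": 0,"ax": 0,"ay": 0,"az": 0,"gripper": 0},
  ],
)

```text
clock: 8.45
eef_pos: [489.8, 69.7, 185.3]
tool_rot: [3.141, -0.001, 2.129]
force: [-0.2, 5.3, 1.5]
width: 12.0
gripper_force: 59.5
```

```bash
python3 s.py
```

```text
8.45 [489.772  69.697 185.258] yaw 122.00930660656014 F [-0.223  5.349  1.528] M [1.193 0.32  0.111] 11.959069797604101 59.53714370727539 [-0.443  0.534  0.358  2.021 -0.306  0.637  0.675]
```

>>> step_arm(
  plan=[
    {"dx": 0,"dy": 0,"dz": 0,"ax": 0,"ay": 0,"az": 0.006,"gripper": 0},
    {"dx": 0,"dy": 0,"dz": 0,"ax": 0,"ay": 0,"az": 0.006,"gripper": 0},
    {"dx": 0,"dy": 0,"dz": 0,"ax": 0,"ay": 0,"az": 0,"gripper": 0},
    {"dx": 0,"dy": 0,"dz": 0,"ax": 0,"ay": 0,"az": 0,"gripper": 0},
  ],
)

```text
clock: 8.95
eef_pos: [489.8, 69.7, 185.3]
tool_rot: [3.141, -0.001, 2.111]
force: [-0.8, 5.6, 2.6]
width: 11.6
gripper_force: 59.5
```

```bash
python3 s.py
```

```text
8.95 [489.807  69.726 185.261] yaw 120.94298095472836 F [-0.821  5.614  2.612] M [1.222 0.311 0.135] 11.581700331637775 59.523653984069824 [-0.447  0.535  0.363  2.021 -0.31   0.637  0.661]
```

>>> step_arm(
  plan=[
    {"dx": 0,"dy": 0,"dz": 0,"ax": 0,"ay": 0,"az": 0.006,"gripper": 0},
    {"dx": 0,"dy": 0,"dz": 0,"ax": 0,"ay": 0,"az": 0.004,"gripper": 0},
    {"dx": 0,"dy": 0,"dz": 0,"ax": 0,"ay": 0,"az": 0,"gripper": 0},
    {"dx": 0,"dy": 0,"dz": 0,"ax": 0,"ay": 0,"az": 0,"gripper": 0},
  ],
)

```text
clock: 9.45
eef_pos: [489.8, 69.7, 185.3]
tool_rot: [3.141, -0.001, 2.095]
force: [-0.7, 4.8, 1.5]
width: 11.9
gripper_force: 59.5
```

```bash
python3 s.py
```

```text
9.45 [489.843  69.708 185.273] yaw 120.02633326779643 F [-0.743  4.84   1.504] M [1.294 0.293 0.049] 11.891603876536855 59.52103793621063 [-0.45   0.535  0.368  2.022 -0.315  0.638  0.65 ]
```

>>> step_arm(
  plan=[
    {"dx": 0,"dy": 0,"dz": 0.003,"ax": 0,"ay": 0,"az": 0,"gripper": 0},
    {"dx": 0,"dy": 0,"dz": 0.003,"ax": 0,"ay": 0,"az": 0,"gripper": 0},
    {"dx": 0,"dy": 0,"dz": 0.003,"ax": 0,"ay": 0,"az": 0,"gripper": 0},
    {"dx": 0,"dy": 0,"dz": 0,"ax": 0,"ay": 0,"az": 0,"gripper": 0},
    {"dx": 0,"dy": 0,"dz": 0,"ax": 0,"ay": 0,"az": 0,"gripper": 0},
  ],
)

```text
clock: 10.07
eef_pos: [489.8, 69.7, 182.6]
tool_rot: [3.141, -0.001, 2.094]
force: [-1.4, 6.2, 1.8]
width: 12.0
gripper_force: 59.6
```

```bash
for i in 1 2; do python3 s.py;done
```

```text
10.075 [489.808  69.707 182.558] yaw 120.00275789378172 F [-1.392  6.186  1.759] M [1.297 0.335 0.008] 11.997828931720633 59.61389422416687 [-0.448  0.539  0.365  2.024 -0.318  0.632  0.652]
10.075 [489.808  69.707 182.558] yaw 120.00275789378172 F [-1.392  6.186  1.759] M [1.297 0.335 0.008] 11.997828931720633 59.61389422416687 [-0.448  0.539  0.365  2.024 -0.318  0.632  0.652]
```

At a pull of about 5.8 mm the downward force is only 1.8 N. On the face it would be about 5 N, so the pin is over the hole. I'll carry on down gently.

>>> step_arm(
  plan=[
    {"dx": 0,"dy": 0,"dz": 0.003,"ax": 0,"ay": 0,"az": 0,"gripper": 0},
    {"dx": 0,"dy": 0,"dz": 0.002,"ax": 0,"ay": 0,"az": 0,"gripper": 0},
    {"dx": 0,"dy": 0,"dz": 0,"ax": 0,"ay": 0,"az": 0,"gripper": 0},
    {"dx": 0,"dy": 0,"dz": 0,"ax": 0,"ay": 0,"az": 0,"gripper": 0},
  ],
)

```text
clock: 10.58
eef_pos: [489.8, 69.7, 181.2]
tool_rot: [3.141, -0.001, 2.094]
force: [-2.2, 5.7, 3.2]
width: 12.1
gripper_force: 59.7
```

```bash
python3 s.py
```

```text
10.575 [489.789  69.736 181.191] yaw 120.00511883884697 F [-2.21   5.682  3.216] M [ 1.289  0.344 -0.007] 12.149201468012512 59.74299609661102 [-0.447  0.542  0.363  2.025 -0.319  0.628  0.653]
```

>>> step_arm(
  plan=[
    {"dx": 0,"dy": 0,"dz": 0.003,"ax": 0,"ay": 0,"az": 0,"gripper": 0},
    {"dx": 0,"dy": 0,"dz": 0.003,"ax": 0,"ay": 0,"az": 0,"gripper": 0},
    {"dx": 0,"dy": 0,"dz": 0,"ax": 0,"ay": 0,"az": 0,"gripper": 0},
    {"dx": 0,"dy": 0,"dz": 0,"ax": 0,"ay": 0,"az": 0,"gripper": 0},
  ],
)

```text
clock: 11.08
eef_pos: [489.8, 69.7, 179.4]
tool_rot: [3.141, -0.001, 2.094]
force: [-1.4, 6.6, 2.0]
width: 12.0
gripper_force: 59.8
```

```bash
python3 s.py
```

```text
11.075 [489.805  69.711 179.381] yaw 119.99544312529048 F [-1.353  6.592  2.029] M [ 1.249  0.421 -0.125] 12.007096861265167 59.8372757434845 [-0.445  0.544  0.361  2.027 -0.321  0.624  0.655]
```

The force stays low at a pull of 2.6 mm, so the pin is in the hole. Now I seat the knob.

>>> step_arm(
  plan=[
    {"dx": 0,"dy": 0,"dz": 0.003,"ax": 0,"ay": 0,"az": 0,"gripper": 0},
    {"dx": 0,"dy": 0,"dz": 0.003,"ax": 0,"ay": 0,"az": 0,"gripper": 0},
    {"dx": 0,"dy": 0,"dz": 0.003,"ax": 0,"ay": 0,"az": 0,"gripper": 0},
    {"dx": 0,"dy": 0,"dz": 0,"ax": 0,"ay": 0,"az": 0,"gripper": 0},
    {"dx": 0,"dy": 0,"dz": 0,"ax": 0,"ay": 0,"az": 0,"gripper": 0},
  ],
)

```text
clock: 11.7
eef_pos: [489.8, 69.7, 176.8]
tool_rot: [3.141, -0.001, 2.094]
force: [-2.5, 6.3, 3.2]
width: 11.9
gripper_force: 60.0
```

```bash
python3 s.py;python3 z.py
```

```text
11.7 [489.806  69.726 176.76 ] yaw 119.98513620026424 F [-2.508  6.332  3.237] M [ 1.224  0.435 -0.084] 11.948650882859075 59.96370792388916 [-0.443  0.549  0.359  2.029 -0.324  0.617  0.657]
wrist 40 300 0 
wrist 17 390 43 [149.95884052 151.79916875 153.01753168]
wrist 17 210 62 [119.8249465  150.37598396 152.55963169]
wrist 17 480 223 [119.57293944 120.18856187 136.3253257 ]
scene 40 300 34 [131.16975835 145.10626122 151.96555943]
scene 17 390 125 [127.12612039 148.3357684  170.06777284]
scene 17 210 0 
scene 17 480 16 [118.33777166 149.71484146 166.97949775]
```

>>> step_arm(
  plan=[
    {"dx": 0,"dy": 0,"dz": 0.002,"ax": 0,"ay": 0,"az": 0,"gripper": 0},
    {"dx": 0,"dy": 0,"dz": 0.001,"ax": 0,"ay": 0,"az": 0,"gripper": 0},
    {"dx": 0,"dy": 0,"dz": 0,"ax": 0,"ay": 0,"az": 0,"gripper": 0},
    {"dx": 0,"dy": 0,"dz": 0,"ax": 0,"ay": 0,"az": 0,"gripper": 0},
  ],
)

```text
clock: 12.3
eef_pos: [489.8, 69.8, 176.7]
tool_rot: [3.14, -0.001, 2.094]
force: [-4.5, 6.3, 13.3]
width: 12.0
gripper_force: 61.3
```

```bash
python3 s.py
```

```text
12.3 [489.819  69.756 176.708] yaw 119.9877486528165 F [-4.533  6.318 13.299] M [ 1.123  0.945 -0.148] 12.00430523492314 61.25709772109985 [-0.442  0.548  0.358  2.029 -0.325  0.617  0.658]
```

It's seated: the force rose to 13 N with no further travel. I'll ease off, let go and rise.

>>> step_arm(
  plan=[
    {"dx": 0,"dy": 0,"dz": -0.0025,"ax": 0,"ay": 0,"az": 0,"gripper": 0},
    {"dx": 0,"dy": 0,"dz": 0,"ax": 0,"ay": 0,"az": 0,"gripper": 0.2},
    {"dx": 0,"dy": 0,"dz": 0,"ax": 0,"ay": 0,"az": 0,"gripper": 0.4},
    {"dx": 0,"dy": 0,"dz": 0,"ax": 0,"ay": 0,"az": 0,"gripper": 0.5},
    {"dx": 0,"dy": 0,"dz": 0,"ax": 0,"ay": 0,"az": 0,"gripper": 0.5},
    {"dx": 0,"dy": 0,"dz": -0.03,"ax": 0,"ay": 0,"az": 0,"gripper": 0.5},
    {"dx": 0,"dy": 0,"dz": -0.08,"ax": 0,"ay": 0,"az": 0,"gripper": 0.5},
    {"dx": 0,"dy": 0,"dz": -0.1,"ax": 0,"ay": 0,"az": 0,"gripper": 0.5},
    {"dx": 0,"dy": 0,"dz": -0.1,"ax": 0,"ay": 0,"az": 0,"gripper": 0.5},
    {"dx": 0,"dy": 0,"dz": -0.08,"ax": 0,"ay": 0,"az": 0,"gripper": 0.5},
    {"dx": 0,"dy": 0,"dz": 0,"ax": 0,"ay": 0,"az": 0,"gripper": 0.5},
    {"dx": 0,"dy": 0,"dz": 0,"ax": 0,"ay": 0,"az": 0,"gripper": 0.5},
  ],
)

```text
clock: 13.8
eef_pos: [489.2, 68.9, 293.1]
tool_rot: [-3.141, -0.0, 2.094]
force: [-0.2, -0.7, -0.5]
width: 42.9
gripper_force: 0.0
```

```bash
python3 look.py w3; python3 z.py
```

```text
13.8 [-0.52404502  0.38490238  0.45471806  1.89870764 -0.21130334  0.90547542
  0.55649943] [489.1569795   68.88346391 293.06998528] [-3.14101994e+00 -3.62286404e-04  2.09413385e+00] [-0.1756645  -0.73968642 -0.49252462]
1169 [489.03110613  70.93144867 183.53238554] ((490.0492248535156, 69.06678009033203), (12.890982627868652, 55.25910186767578), 30.58152961730957) [235.30795552 323.09409752]
wrist 40 300 17 [151.34872324 152.09456565 153.45691923]
wrist 17 390 115 [151.44760047 152.0382287  153.08922122]
wrist 17 210 104 [151.299309   151.81271534 152.80333953]
wrist 17 480 8 [119.20629747 119.46802243 120.96115738]
scene 40 300 32 [131.13086024 149.04044523 151.74652634]
scene 17 390 93 [125.06574316 142.25757373 164.76044763]
scene 17 210 0 
scene 17 480 19 [119.5361425  154.01165113 168.85702184]
```

View pics/w3.png

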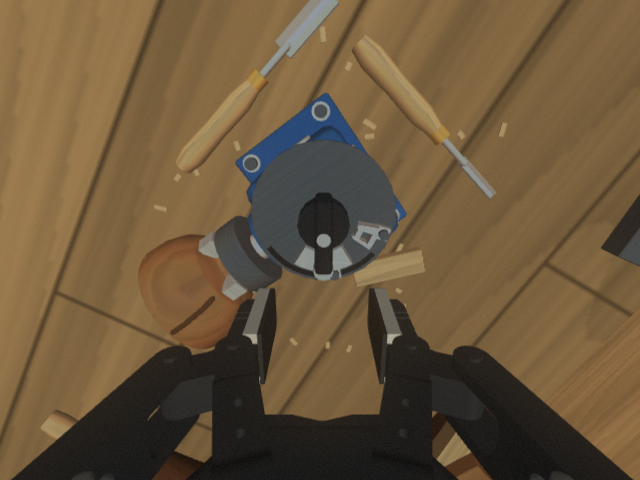

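The knob's bar is at (323,235), with its arm over the loose shoe at (325,265). The hub top is at 152 mm, which is home, and the knob has turned about 64 degrees (1.12 rad). The gripper is clear, so I'm handing in.

```bash
python3 -c "
from cell import ctrl
print(ctrl.finish_job())"
```

```text
the job is handed in; nothing more can be done
None
```

I turned the knob about 64° clockwise (1.12 rad) into the next hole, seated it fully home and let go; the job is handed in at about 14 s of the 53 s allowed, but no verdict came back.

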